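# Load the ward caddy and lift it for the round

## Task

Get the carrying caddy ready for the ward round: stand the two slim tablet bottles upright in the divided end of the caddy, one in each cell, and the wide ointment jar upright in the undivided bay at the other end. Then lift the loaded caddy straight up, about 10 cm off the table, and finish while still holding it there, steady and level with everything in it, without setting it down. Do not knock or shift the other things on the table.

Things in the scene. Friction and masses are not known exactly. Their poses are not given: they have to be found in the camera images.
- caddy: loose grey open caddy, 130 (its x) by 280 mm (its y), about 0.45 kg, balanced about its handle; walls 36 high, 4 thick, floor 4; origin: centre of underside, z up. Each end has a bay 122 (x) by 72 mm (y), centred 100 mm from the middle: the +y bay is split by a wall into two cells 59 by 72 mm, the -y bay is undivided. The middle section holds only the handle.
- caddy_handle (a point): centre of the caddy's handle bar: black, straight, 16 mm wide (caddy x), 60 mm long (caddy y), 18 mm tall, centre 90 mm above the underside, top at 99 mm, on two slim posts 26 mm either side of the middle; fixed to the caddy; axes as the caddy's
- cell_a (a point): centre of the floor (4 mm above the caddy's underside) of the cell on the caddy's +x side, at the divided +y end; axes as the caddy's
- cell_b (a point): the same for the cell on the caddy's -x side, at the divided +y end
- open_bay (a point): centre of the floor (4 mm above the underside) of the undivided bay at the caddy's -y end
- bottle1: slim white plastic tablet bottle, 30 mm diameter, 80 mm tall, the upper 24 mm being its cap of the same diameter; about 50 g, standing; origin at the centre of its underside, z up
- bottle2: a second slim tablet bottle, the same as bottle1
- jar: wide white plastic ointment jar with screw lid, 50 mm diameter, 70 mm tall, the upper 23 mm being its lid of the same diameter; about 100 g, standing; origin at the centre of its underside, z up
- tape_roll: bystander: roll of grey surgical tape lying flat, 50 mm diameter, 25 mm high, with a 26 mm hole; origin at the centre of its underside
- spray: bystander: white round spray can with a clear cap, 42 mm diameter, 110 mm tall, taller than bottles and jar; origin at the centre of its underside
- mug: bystander: white mug, 76 mm diameter, 90 mm tall; origin at the centre of its underside
- gel: bystander: clear hand-gel pump bottle with a blue band, 64 mm diameter, 192 mm tall; origin at the centre of its underside
Not all that is in view belongs to the job. What is shaped like the bottle1 but blue, green or turquoise is not meant.

How it is judged:
On the way:
1. the bottles stand in the two cells and the jar in the undivided bay, all let go, before the caddy leaves the table (((distance between bottle1 and cell_a below 0.03 m and angle between each of bottle1, bottle2's own z axis and vertical below 0.2 rad and distance between bottle2 and cell_b below 0.03 m) or (distance between bottle1 and cell_b below 0.03 m and angle between each of bottle1, bottle2's own z axis and vertical below 0.2 rad and distance between bottle2 and cell_a below 0.03 m)) and distance between jar and open_bay below 0.04 m and angle between jar's own z axis and vertical below 0.2 rad and contact force between the arm and bottle1 below 0.1 N and contact force between the arm and bottle2 below 0.1 N and contact force between the arm and jar below 0.1 N and height (world z) of caddy below 0.01 m), for 0.2 s.
At the end, for the whole second after the job is handed in: the gripper alone holds the caddy still, 60-160 mm above the table, within 250 mm of its start, level within 0.12 rad; one bottle in each cell (within 30 mm of the cell floor centre) and the jar in the open bay (within 40 mm of its centre), upright within 0.2 rad, untouched (height (world z) of caddy between 0.06 and 0.16 m and distance of caddy from where it was at the start of the episode below 0.25 m and angle between caddy's own z axis and vertical below 0.12 rad and linear speed of caddy below 0.03 m/s and angular speed of caddy below 0.15 rad/s and contact force between the fingers and caddy above 1 N and contact force between caddy and tape_roll below 0.1 N and contact force between caddy and spray below 0.1 N and contact force between caddy and mug below 0.1 N and contact force between caddy and gel below 0.1 N and ((distance between bottle1 and cell_a below 0.03 m and angle between each of bottle1, bottle2's own z axis and vertical below 0.2 rad and distance between bottle2 and cell_b below 0.03 m) or (distance between bottle1 and cell_b below 0.03 m and angle between each of bottle1, bottle2's own z axis and vertical below 0.2 rad and distance between bottle2 and cell_a below 0.03 m)) and distance between jar and open_bay below 0.04 m and angle between jar's own z axis and vertical below 0.2 rad and contact force between the arm and bottle1 below 0.1 N and contact force between the arm and bottle2 below 0.1 N and contact force between the arm and jar below 0.1 N); the arm keeps its last pose, push and grip.
It fails at once if a bystander is shifted by more than 30 mm or tipped (distance of any of tape_roll, spray, mug, gel from where it was at the start of the episode above 0.03 m or angle between any of tape_roll, spray, mug, gel's own z axis and vertical above 0.4 rad).
It fails at once if the caddy is tipped by more than 0.35 rad (angle between caddy's own z axis and vertical above 0.35 rad).
It also fails if it takes over 70 s, if anything falls off the work surface, if the arm or the gripper's body presses on something with over 40 N, if the wrist force passes 120 N, or if a joint passes its speed limit or range.

## Robot

A 6-joint arm with a two-finger parallel gripper is mounted at the origin on the work surface. World frame = base frame: x ahead of the robot, y to its left, z up, the work surface at z = 0. Lengths are in m, angles in rad, forces in N, time in s.
With the tool pointing down it reaches from about 0.225 to 0.875 m from the base axis. Payload 3.4 kg.
Tool frame: the origin (TCP) lies between the finger pads; the fingertips stand 11 mm ahead of it and the grasp point (between the pads) lies 8 mm behind it; z points along the fingers, y is the line along which they close (so a half turn about z gives the same grasp; the last joint's range is limited). The gripper opens to 85 mm and grips with 20 to 120 N. Pads are 22 mm wide; open, the fingers measure 114 mm over their backs; the gripper's body (76 mm by 85 mm) begins 54 mm behind the grasp point. The pads swing forward as they close: fully open they stand 13 mm farther back than shut.
Start: joints at [-1.382, 0.276, 1.505, -0, 1.361, -0.121], TCP at [0.175, -0.548, 0.242] pointing down, gripper open.
Joint ranges: [-2.89, 2.89], [-0.75, 2.08], [0.22, 2.7], [-1.18, 4.32], [0.11, 2.71], [-2.7, 2.7]. Speed limits (rad/s): [2.57, 2.57, 3.14, 3.14, 3.14, 3.14].

## Interface

Orientations are given as a unit quaternion [w, x, y, z].
In Python, from rig import manip, imaging gives the robot as it stands. The module is installed in compiled form; this text tells all that it offers.
- The arm moves only by the tool jog_arm, never from a script. Its argument "deltas" is one flat list of numbers, 7 for each row, row after row: the turn, a rotation vector about the world's x, y, z in degrees, then the shift along the world's x, y, z in mm, then the opening, from 0 (shut) to 1 (fully open). In form: [ax, ay, az, tx, ty, tz, gripper, ax, ay, az, tx, ty, tz, gripper, ...]. A call has 1 to 20 rows; each row is the pose to reach, as a shift and turn from the pose commanded when the call began; what a row does not reach only later rows make up. A row lasts 1/10 s, in which the tool goes at most 50 mm and 8.59 degrees, less where a joint would pass 70% of its speed; a pose out of reach is approached as far as the arm can. A call with a gripper value outside its range is refused whole. The fingers move at their own pace and stop on an object; "grip_force" is the grip in N (left out, the last holds). Time passes only in rows, so rows that repeat a pose let the fingers close. It gives the time, the measured TCP pose, the force, the opening and the grip force at its end, in the units of the state.
- manip.get_state(): the state, without advancing time (a new reading comes with each control period).
- imaging.get_image(name): name is "scene" or "top" or "wrist"; returns the picture (384x512x3 uint8, blue, green, red); there is no depth.
- imaging.calibration(name): a dict with "mtx" (3x3 intrinsics, pixels), "cam_to_world" (4x4, takes a point from camera to world coordinates). Camera axes: x right, y down, z forward; pixel columns grow to the right and rows downward; lengths in m; the calibration is good to about 2 mm. A picture is of the moment at which its call begins: read the wrist's pose just before it. calibration takes no time and is no camera call; for the wrist camera it gives the pose at the moment of the call.
- manip.sign_off(): hands the job in; it is judged then, once.
The state is a dict: "clock": time; "qpos": joint angles; "qd": joint speeds; "effort": joint torques, N m; "position": TCP position; "ee_rot": TCP orientation; "contact_force": force on the tool from outside, world axes, zero at the start; "moment": the same for the moment, N m; "width": finger opening in m; "gripper_force": force on a finger pad.
Only numpy, scipy, OpenCV 4.12 (cv2) and the standard library are available. Lean on these libraries where they do the work, as an engineer would, in place of code of your own. Each camera call takes 0.05 s, during which the arm holds its last target. There are 200 camera calls.

## Working session

There is one attempt and no reset: what is moved stays moved. The work goes in short steps, Python scripts to look and compute and a tool call to move; the robot and the scene stay as the last step left them, time stands still between calls to the robot, and variables do not carry over. Pictures are saved under pics/ and viewed, at most 10 in all, crops included, and the job is handed in when it is done.

Besides the shell and the picture viewer there is one more tool, called after "Emit:" as name(argument=value, ...) on one line, values as JSON. jog_arm: Moves the arm, as the interface text tells. Its arguments: {"type":"object","properties":{"deltas":{"type":"array"},"grip_force":{"type":"number"}},"required":["deltas"]}

```bash
mkdir -p pics; cat > h.py <<'E'
import numpy as np, cv2
from rig import manip, imaging
def snap(n,f):
    im=imaging.get_image(n); cv2.imwrite('pics/'+f,im); return im
def w(cal,u,v,z):
    M=np.array(cal['cam_to_world']);K=np.array(cal['mtx'])
    d=M[:3,:3]@np.linalg.inv(K)@[u,v,1];o=M[:3,3];return o+d*(z-o[2])/d[2]
def px(cal,p):
    M=np.linalg.inv(np.array(cal['cam_to_world']));q=np.array(cal['mtx'])@(M[:3,:3]@p+M[:3,3]);return q[:2]/q[2]
E
python3 - <<'E'
from h import *
im=snap('top','top.png');cv2.imwrite('pics/top2.png',cv2.resize(im,(800,600),interpolation=cv2.INTER_CUBIC))
im=snap('scene','sc.png');cv2.imwrite('pics/sc2.png',cv2.resize(im,(800,600),interpolation=cv2.INTER_CUBIC))
print(imaging.calibration('top'));print(imaging.calibration('scene'));print(manip.get_state())
E
```

```text
{'mtx': array([[463.5358993 ,   0.        , 255.78116352],
       [  0.        , 463.5358993 , 200.59224881],
       [  0.        ,   0.        ,   1.        ]]), 'cam_to_world': array([[-0.00691716, -0.98794602,  0.15464417,  0.37151096],
       [-0.99987898,  0.00467826, -0.01483699,  0.03183317],
       [ 0.01393468, -0.15472808, -0.98785882,  1.63326044],
       [ 0.        ,  0.        ,  0.        ,  1.        ]])}
{'mtx': array([[370.60274676,   0.        , 259.8199916 ],
       [  0.        , 370.60274676, 193.6004512 ],
       [  0.        ,   0.        ,   1.        ]]), 'cam_to_world': array([[ 0.02797786,  0.77646215, -0.62954251,  1.24608563],
       [ 0.99957658, -0.02676756,  0.01140831,  0.02253078],
       [-0.00799319, -0.62959514, -0.77688228,  0.8542869 ],
       [ 0.        ,  0.        ,  0.        ,  1.        ]])}
{'clock': 0.1, 'qpos': array([-1.38199979e+00,  2.76539599e-01,  1.50601069e+00,  2.60252550e-06,
        1.36069872e+00, -1.21027258e-01]), 'qd': array([ 4.83535980e-04, -1.92928794e-03, -3.93312731e-03, -8.21679246e-06,
       -1.83845189e-03, -3.47869944e-05]), 'effort': array([ 1.74260684e-03, -4.17698014e+01, -2.46404189e+01, -1.49958687e-04,
        5.73362777e-03, -4.29638064e-06]), 'position': array([ 0.17520739, -0.54718065,  0.24152006]), 'ee_rot': array([-8.27747380e-04,  9.88024832e-01,  1.54292730e-01, -2.67855063e-05]), 'contact_force': array([ 0.14132925, -0.32151425,  0.72866915]), 'moment': array([0.01318139, 0.0006472 , 0.01118796]), 'gripper_force': 0.0, 'width': 0.08545833605549619}
```

View pics/top2.png

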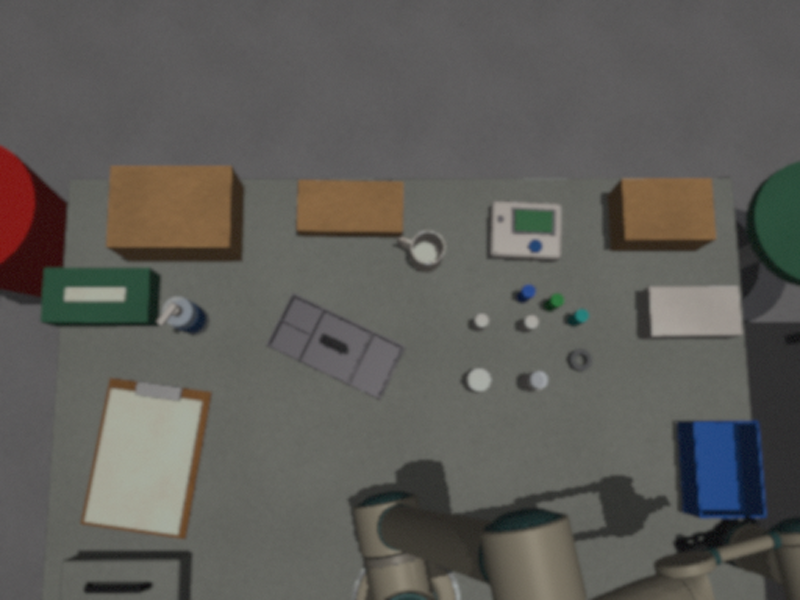

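View pics/sc2.png

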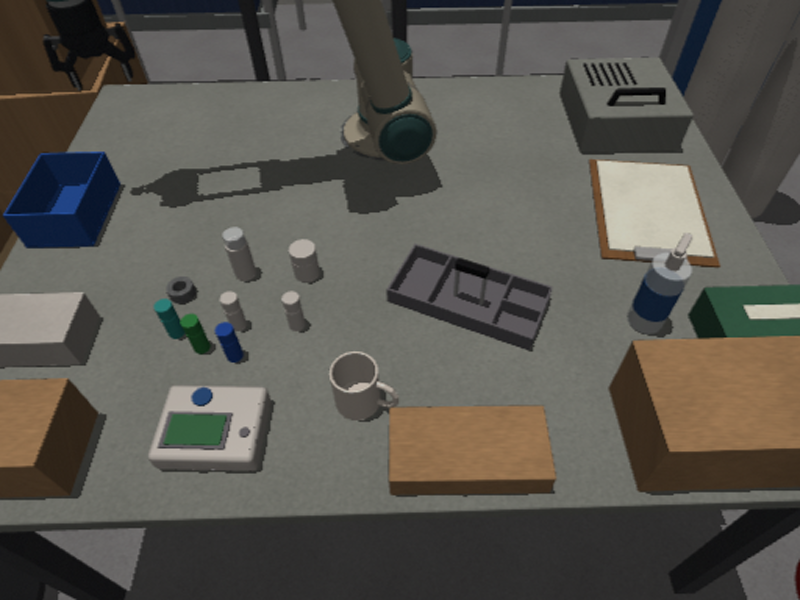

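In the top view (800x600), the two slim white items are at (481,321) and (531,322), the jar is at (479,379), and the taller can at (539,380) is the spray. The blue, green and turquoise lookalikes are at (527,293), (556,301) and (581,317). The caddy is centred near (335,345), with its divided end to the upper left. The white bottles fit the description; I'll confirm them in a crop.

```bash
python3 - <<'E'
from h import *
im=cv2.imread('pics/top.png')
c=im[170:270,165:395]  # 230x100
cv2.imwrite('pics/crop.png',cv2.resize(c,(800,348),interpolation=cv2.INTER_CUBIC))
cal=imaging.calibration('top');s=.64
for n,u,v,z in [('b1',481,320,.08),('b2',531,322,.08),('jar',479,379,.07),('spray',539,380,.11),('blue',527,292,.08),('green',556,300,.08),('turq',581,316,.08),('tape',579,360,.025),('handle',334,343,.099),('c1',296,295,.036),('c2',403,348,.036),('c3',381,398,.036),('c4',268,345,.036),('mug',427,247,.09),('gel',182,313,.1)]:
    print(n,w(cal,u*s,v*s,z).round(3))
E
```

```text
b1 [ 0.599 -0.168  0.08 ]
b2 [ 0.594 -0.277  0.08 ]
jar [ 0.472 -0.162  0.07 ]
spray [ 0.467 -0.283  0.11 ]
blue [ 0.661 -0.27   0.08 ]
green [ 0.643 -0.333  0.08 ]
turq [ 0.607 -0.386  0.08 ]
tape [ 0.516 -0.392  0.025]
handle [0.549 0.149 0.099]
c1 [0.664 0.239 0.036]
c2 [0.544 0.001 0.036]
c3 [0.434 0.05  0.036]
c4 [0.552 0.3   0.036]
mug [ 0.76  -0.052  0.09 ]
gel [0.615 0.473 0.1  ]
```

View pics/crop.png

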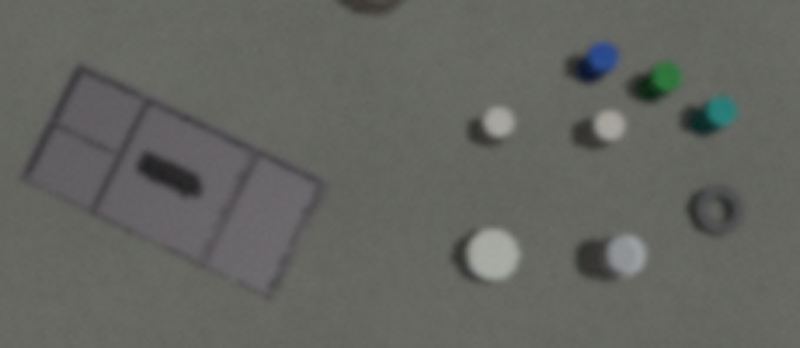

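The crop confirms it: two white slim bottles at crop (498,123) and (609,126), the jar at (492,254), and the spray (greyish cap) at (627,255). The coloured ones are decoys. I'm going above bottle 1.

Emit:
jog_arm(deltas=[0,0,-43,424,379,-42,1,0,0,-43,424,379,-42,1,0,0,-43,424,379,-42,1,0,0,-43,424,379,-42,1,0,0,-43,424,379,-42,1,0,0,-43,424,379,-42,1,0,0,-43,424,379,-42,1,0,0,-43,424,379,-42,1,0,0,-43,424,379,-42,1,0,0,-43,424,379,-42,0.75,0,0,-43,424,379,-42,0.75,0,0,-43,424,379,-42,0.75,0,0,-43,424,379,-42,0.75,0,0,-43,424,379,-42,0.75,0,0,-43,424,379,-42,0.75,0,0,-43,424,379,-42,0.75])

```text
clock: 1.7
position: [0.5983, -0.1698, 0.2005]
ee_rot: [0.0, 0.976, -0.219, -0.0]
contact_force: [-0.1, 0.4, 0.1]
width: 0.0642
gripper_force: 0.0
```

```bash
python3 - <<'E'
from h import *
s=manip.get_state();print(s['clock'],s['position'],s['ee_rot'],s['qpos'].round(2))
cal=imaging.calibration('wrist');im=snap('wrist','w1.png')
for n,p in dict(b1=[.599,-.168,.08],b2=[.594,-.277,.08],jar=[.472,-.162,.07]).items(): print(n,px(cal,np.array(p)))
np.save('w1.npy',cal)
E
```

```text
1.7 [ 0.59829843 -0.16975697  0.20049022] [ 2.48143114e-04  9.75638326e-01 -2.19384961e-01 -1.86912795e-04] [-0.39  0.37  1.47 -0.    1.3   1.63]
b1 [251.02479317 189.15645239]
b2 [362.31702624 144.2446552 ]
jar [295.95055778 290.10162707]
```

View pics/w1.png

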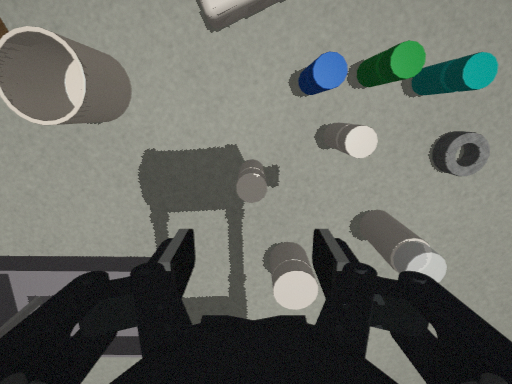

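The wrist view shows bottle 1 at (252,187), bottle 2 at (361,142) and the jar at (295,290), all within 2 px of prediction. I'll descend and grasp bottle 1.

Emit:
jog_arm(deltas=[0,0,0,1,2,-40,0.75,0,0,0,1,2,-80,0.75,0,0,0,1,2,-120,0.75,0,0,0,1,2,-146,0.75,0,0,0,1,2,-146,0.75,0,0,0,1,2,-146,0.2,0,0,0,1,2,-146,0.2,0,0,0,1,2,-146,0.2,0,0,0,1,2,-146,0.2,0,0,0,1,2,-146,0.2,0,0,0,1,2,-146,0.2,0,0,0,1,2,-146,0.2,0,0,0,1,2,-130,0.2,0,0,0,1,2,-100,0.2,0,0,0,1,2,-75,0.2], grip_force=30)

```text
clock: 3.25
position: [0.6003, -0.1665, 0.1267]
ee_rot: [-0.0, 0.976, -0.219, 0.0]
contact_force: [0.3, 0.1, -0.8]
width: 0.0292
gripper_force: 29.7
```

Emit:
jog_arm(deltas=[0,0,0,0,0,45,0.2,0,0,0,-20,50,90,0.2,0,0,0,-40,95,110,0.2,0,0,0,-110,320,110,0.2,0,0,0,-110,320,110,0.2,0,0,0,-110,320,110,0.2,0,0,0,-110,320,110,0.2,0,0,0,-110,320,110,0.2,0,0,0,-110,320,110,0.2,0,0,0,-110,320,110,0.2,0,0,0,-110,320,110,0.2,0,0,0,-110,320,110,0.2])

```text
clock: 4.45
position: [0.4909, 0.152, 0.2353]
ee_rot: [0.0, 0.976, -0.219, 0.0]
contact_force: [0.3, 0.5, -1.0]
width: 0.0295
gripper_force: 29.9
```

```bash
python3 - <<'E'
from h import *
s=manip.get_state();print(s['clock'],s['position'],s['ee_rot'],s['qpos'].round(2))
cal=imaging.calibration('wrist');im=snap('wrist','w2.png')
cv2.imwrite('pics/w2b.png',cv2.resize(im,(800,600)))
np.save('w2.npy',cal)
E
```

```text
4.45 [0.49086501 0.15199566 0.23530442] [ 3.19262189e-04  9.75621761e-01 -2.19458554e-01  1.47037380e-04] [ 0.17  0.19  1.64 -0.    1.31  2.18]
```

View pics/w2b.png

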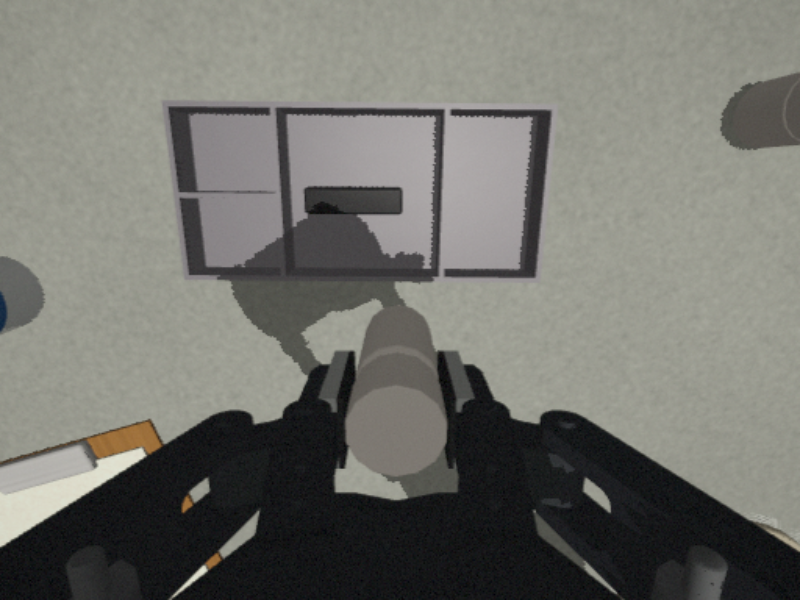

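The whole caddy is visible: rim corners at (163,101), (556,107), (538,281) and (186,279), and the handle top at (304–403, 186–214).

```bash
python3 - <<'E'
from h import *
cal=np.load('w2.npy',allow_pickle=True).item();s=.64
c=[w(cal,u*s,v*s,.036)[:2] for u,v in [(163,101),(556,107),(538,281),(186,279)]]
h=[w(cal,u*s,v*s,.099)[:2] for u,v in [(304,186),(403,187),(403,214),(304,214)]]
c=np.array(c);h=np.array(h)
for q in (c,h):
    d1=q[0]-q[1];d2=q[3]-q[2];print(q.mean(0),[np.linalg.norm(x).round(4) for x in (d1,d2,q[1]-q[2],q[0]-q[3])],[np.degrees(np.arctan2(x[1],x[0])).round(1) for x in(d1,d2)])
m=(c.mean(0)+h.mean(0))/2;a=np.radians(65)
d=c[0]-c[1]+c[3]-c[2];y=d/np.linalg.norm(d);x=np.array([y[1],-y[0]])
print(m,'a',m+.1*y+.0315*x,'b',m+.1*y-.0315*x,'bay',m-.1*y)
E
```

```text
[0.55123421 0.15156759] [np.float64(0.2774), np.float64(0.2765), np.float64(0.1265), np.float64(0.1286)] [np.float64(63.9), np.float64(64.3)]
[0.55169948 0.15118545] [np.float64(0.0594), np.float64(0.0604), np.float64(0.016), np.float64(0.0166)] [np.float64(64.1), np.float64(64.7)]
[0.55146685 0.15137652] a [0.62346056 0.22759433] b [0.56678028 0.25509609] bay [0.50781327 0.06140783]
```

Emit:
jog_arm(deltas=[0,0,0,133,75,0,0.2,0,0,0,133,75,0,0.2,0,0,0,133,75,0,0.2,0,0,0,133,75,0,0.2,0,0,0,133,75,-40,0.2,0,0,0,133,75,-80,0.2,0,0,0,133,75,-120,0.2,0,0,0,133,75,-150,0.2,0,0,0,133,75,-165,0.2,0,0,0,133,75,-173,0.2,0,0,0,133,75,-175,0.2,0,0,0,133,75,-175,0.2])

```text
clock: 5.7
position: [0.6239, 0.2274, 0.061]
ee_rot: [-0.0, 0.976, -0.219, 0.0]
contact_force: [-1.1, 0.2, -1.0]
width: 0.0292
gripper_force: 29.6
```

Emit:
jog_arm(deltas=[0,0,0,0,0,-1.5,0.2,0,0,0,0,0,-1.5,0.75,0,0,0,0,0,-1.5,0.75,0,0,0,0,0,-1.5,0.75,0,0,0,0,0,-1.5,0.75,0,0,0,0,0,-1.5,0.75,0,0,0,0,0,40,0.75,0,0,0,0,0,80,0.75,0,0,0,-6,-100,140,0.75,0,0,0,-30,-503,140,0.75,0,0,0,-30,-503,140,0.75,0,0,0,-30,-503,140,0.75,0,0,0,-30,-503,140,0.75,0,0,0,-30,-503,140,0.75,0,0,0,-30,-503,140,0.75,0,0,0,-30,-503,140,0.75,0,0,0,-30,-503,140,0.75,0,0,0,-30,-503,140,0.75,0,0,0,-30,-503,140,0.75,0,0,0,-30,-503,140,0.75])

```text
clock: 7.7
position: [0.593, -0.2769, 0.2]
ee_rot: [0.0, 0.975, -0.22, 0.0]
contact_force: [0.0, -0.1, -0.0]
width: 0.0641
gripper_force: 0.0
```

```bash
python3 - <<'E'
from h import *
s=manip.get_state();print(s['clock'],s['position'],s['width'])
im=snap('top','t3.png');cv2.imwrite('pics/t3b.png',cv2.resize(im[160:280,155:395],(800,400),interpolation=cv2.INTER_CUBIC))
cal=np.load('w1.npy',allow_pickle=True).item()
for n,u,v,z in [('b2',361,142,.08),('jar',295,290,.07),('b1',252,187,.08)]: print(n,w(cal,u,v,z))
E
```

```text
7.7 [ 0.59298704 -0.27691238  0.20003029] 0.06405362897384141
b2 [ 0.59641543 -0.27658995  0.08      ]
jar [ 0.47256422 -0.16110982  0.07      ]
b1 [ 0.60051077 -0.16973587  0.08      ]
```

View pics/t3b.png

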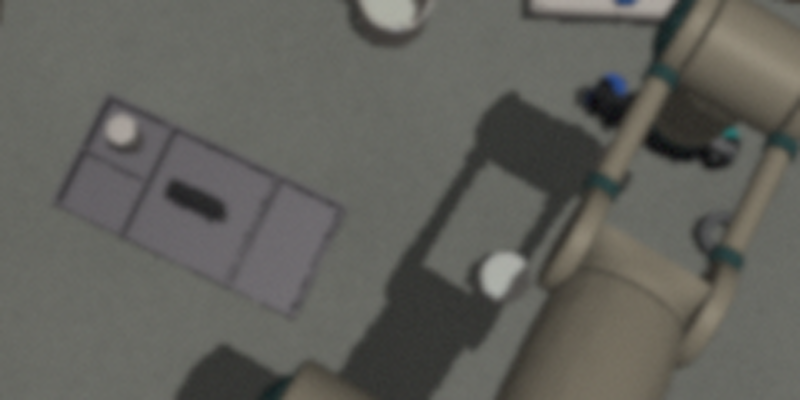

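Bottle 1 stands in the +x cell (crop (120,130)) and the caddy hasn't moved. Bottle 2 is next.

Emit:
jog_arm(deltas=[0,0,0,2,0,-40,0.75,0,0,0,2,0,-80,0.75,0,0,0,2,0,-120,0.75,0,0,0,2,0,-146,0.75,0,0,0,2,0,-146,0.75,0,0,0,2,0,-146,0.2,0,0,0,2,0,-146,0.2,0,0,0,2,0,-146,0.2,0,0,0,2,0,-146,0.2,0,0,0,2,0,-146,0.2,0,0,0,2,0,-146,0.2,0,0,0,2,0,-146,0.2,0,0,0,2,0,-130,0.2,0,0,0,2,0,-100,0.2,0,0,0,2,0,-60,0.2,0,0,0,2,0,-15,0.2,0,0,0,2,0,30,0.2])

```text
clock: 9.45
position: [0.5947, -0.2747, 0.2321]
ee_rot: [0.0, 0.976, -0.219, -0.0]
contact_force: [0.6, -0.4, -0.9]
width: 0.0292
gripper_force: 30.0
```

Emit:
jog_arm(deltas=[0,0,0,-28,530,0,0.2,0,0,0,-28,530,0,0.2,0,0,0,-28,530,0,0.2,0,0,0,-28,530,0,0.2,0,0,0,-28,530,0,0.2,0,0,0,-28,530,0,0.2,0,0,0,-28,530,0,0.2,0,0,0,-28,530,0,0.2,0,0,0,-28,530,0,0.2,0,0,0,-28,530,0,0.2,0,0,0,-28,530,0,0.2,0,0,0,-28,530,0,0.2,0,0,0,-28,530,0,0.2,0,0,0,-28,530,-40,0.2,0,0,0,-28,530,-80,0.2,0,0,0,-28,530,-115,0.2,0,0,0,-28,530,-145,0.2,0,0,0,-28,530,-160,0.2,0,0,0,-28,530,-167,0.2,0,0,0,-28,530,-169,0.2])

```text
clock: 11.45
position: [0.5674, 0.2539, 0.0609]
ee_rot: [0.0, 0.976, -0.219, -0.0]
contact_force: [0.1, -0.0, -0.9]
width: 0.029
gripper_force: 30.2
```

Emit:
jog_arm(deltas=[0,0,0,0,0,-1.5,0.2,0,0,0,0,0,-1.5,0.75,0,0,0,0,0,-1.5,0.75,0,0,0,0,0,-1.5,0.75,0,0,0,0,0,-1.5,0.75,0,0,0,0,0,-1.5,0.75,0,0,0,0,0,40,0.75,0,0,0,0,0,80,0.75,0,0,0,0,0,120,0.75,0,0,0,-10,-40,140,1,0,0,0,-95,-415,140,1,0,0,0,-95,-415,140,1,0,0,0,-95,-415,140,1,0,0,0,-95,-415,140,1,0,0,0,-95,-415,140,1,0,0,0,-95,-415,140,1,0,0,0,-95,-415,140,1,0,0,0,-95,-415,140,1,0,0,0,-95,-415,140,1,0,0,0,-95,-415,140,1])

```text
clock: 13.45
position: [0.4721, -0.1601, 0.2013]
ee_rot: [-0.0, 0.976, -0.22, -0.0]
contact_force: [0.5, 0.4, -0.8]
width: 0.0859
gripper_force: 0.0
```

Emit:
jog_arm(deltas=[0,0,0,0,-1,-40,1,0,0,0,0,-1,-80,1,0,0,0,0,-1,-120,1,0,0,0,0,-1,-149,1,0,0,0,0,-1,-149,1,0,0,0,0,-1,-149,0.4,0,0,0,0,-1,-149,0.4,0,0,0,0,-1,-149,0.4,0,0,0,0,-1,-149,0.4,0,0,0,0,-1,-149,0.4,0,0,0,0,-1,-149,0.4,0,0,0,0,-1,-149,0.4,0,0,0,0,-1,-130,0.4,0,0,0,0,-1,-100,0.4,0,0,0,0,-1,-60,0.4,0,0,0,0,-1,-15,0.4,0,0,0,0,-1,-15,0.4])

```text
clock: 15.15
position: [0.4761, -0.1626, 0.1932]
ee_rot: [0.002, 0.976, -0.219, 0.007]
contact_force: [1.2, -0.1, -1.3]
width: 0.0494
gripper_force: 32.1
```

```bash
python3 - <<'E'
from h import *
s=manip.get_state();print(s)
im=snap('scene','s4.png');cv2.imwrite('pics/s4b.png',cv2.resize(im[90:260,70:410],(800,400),interpolation=cv2.INTER_CUBIC))
E
```

```text
{'clock': 15.15, 'qpos': array([-4.67413356e-01,  1.95030903e-01,  1.74402240e+00, -1.37813285e-04,
        1.18789900e+00,  1.54419211e+00]), 'qd': array([-0.0021857 ,  0.05091712,  0.09978519,  0.00157295, -0.06246948,
       -0.00065309]), 'effort': array([ 1.65561978e-01, -3.57718205e+01, -2.23062944e+01, -2.89632058e-03,
        7.04161562e-01, -5.53395184e-04]), 'position': array([ 0.47613047, -0.16262284,  0.19315757]), 'ee_rot': array([ 0.00185196,  0.97578846, -0.2185939 ,  0.00708226]), 'contact_force': array([ 1.22703633, -0.06724621, -1.32741162]), 'moment': array([-0.02268713, -0.05212678, -0.02123259]), 'gripper_force': 32.12933741098823, 'width': 0.04937282238063031}
```

View pics/s4b.png

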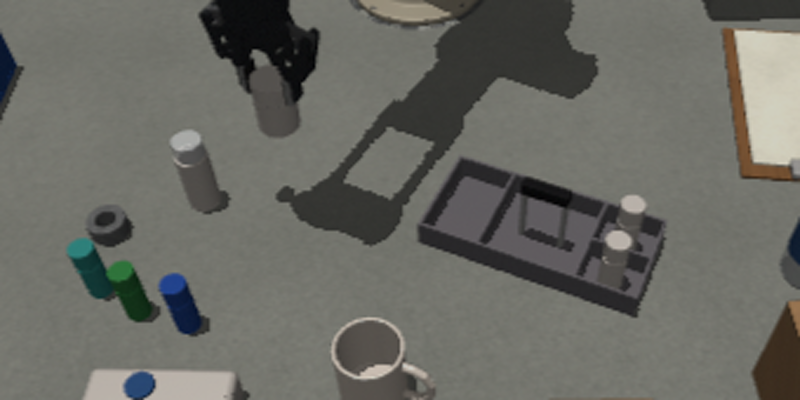

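Both bottles stand in their cells (crop (632,215) and (615,258)), and the gripper holds the jar. Next I'll carry the jar to the bay.

Emit:
jog_arm(deltas=[0,0,0,36,223,0,0.4,0,0,0,36,223,0,0.4,0,0,0,36,223,0,0.4,0,0,0,36,223,0,0.4,0,0,0,36,223,0,0.4,0,0,0,36,223,0,0.4,0,0,0,36,223,0,0.4,0,0,0,36,223,0,0.4,0,0,0,36,223,-40,0.4,0,0,0,36,223,-80,0.4,0,0,0,36,223,-105,0.4,0,0,0,36,223,-118,0.4,0,0,0,36,223,-125,0.4,0,0,0,36,223,-127,0.4,0,0,0,36,223,-127,0.4])

```text
clock: 16.7
position: [0.5087, 0.0617, 0.0597]
ee_rot: [0.0, 0.976, -0.219, 0.0]
contact_force: [0.9, 0.4, -0.8]
width: 0.0491
gripper_force: 32.3
```

Emit:
jog_arm(deltas=[0,0,0,0,0,-2,0.4,0,0,0,0,0,-2,0.85,0,0,0,0,0,-2,0.85,0,0,0,0,0,-2,0.85,0,0,0,0,0,-2,0.85,0,0,0,0,0,-2,0.85,0,0,0,0,0,40,0.85,0,0,0,0,0,80,0.85,0,0,0,0,0,120,0.85,0,0,0,0,0,150,0.75,0,0,0,0,0,150,0.75])

```text
clock: 17.8
position: [0.5112, 0.0624, 0.2141]
ee_rot: [-0.001, 0.976, -0.218, 0.005]
contact_force: [0.0, 0.4, 1.1]
width: 0.064
gripper_force: 0.0
```

Emit:
jog_arm(deltas=[0,0,8,43,90,0,0.75,0,0,16,43,90,0,0.75,0,0,24,43,90,0,0.75,0,0,32,43,90,0,0.75,0,0,40,43,90,0,0.75,0,0,48,43,90,0,0.75,0,0,56,43,90,0,0.75,0,0,64,43,90,0,0.75,0,0,72,43,90,0,0.75,0,0,80,43,90,0,0.75,0,0,88,43,90,0,0.75,0,0,89.5,43,90,0,0.75,0,0,89.5,43,90,0,0.75,0,0,89.5,43,90,0,0.75])

```text
clock: 19.2
position: [0.5511, 0.1523, 0.2088]
ee_rot: [-0.0, 0.847, 0.531, -0.0]
contact_force: [1.0, -0.7, 0.5]
width: 0.0642
gripper_force: 0.0
```

```bash
python3 - <<'E'
from h import *
s=manip.get_state();print(s['clock'],s['position'],s['ee_rot'],s['qpos'].round(2))
cal=imaging.calibration('wrist');im=snap('wrist','w5.png');np.save('w5.npy',cal)
t=np.radians(64.2);y=np.array([np.cos(t),np.sin(t),0]);x=np.array([y[1],-y[0],0]);m=np.array([.5515,.1514,0.099])
for a,b in [(8,30),(8,-30),(-8,-30),(-8,30)]: print(px(cal,m+x*a/1e3+y*b/1e3).round(0))
m[2]=0
for n,a,b,z in [('a',31.5,100,.084),('b',-31.5,100,.084),('jar',0,-100,.074)]: print(n,px(cal,m+x*a/1e3+y*b/1e3+[0,0,z]).round(0))
E
```

```text
19.2 [0.55107448 0.15227896 0.20880728] [-1.25667268e-04  8.47395180e-01  5.30962563e-01 -3.86820431e-04] [ 0.15  0.29  1.57 -0.    1.28  0.6 ]
[262. 159.]
[262. 223.]
[245. 223.]
[244. 159.]
a [290.  76.]
b [217.  76.]
jar [253. 274.]
```

View pics/w5.png

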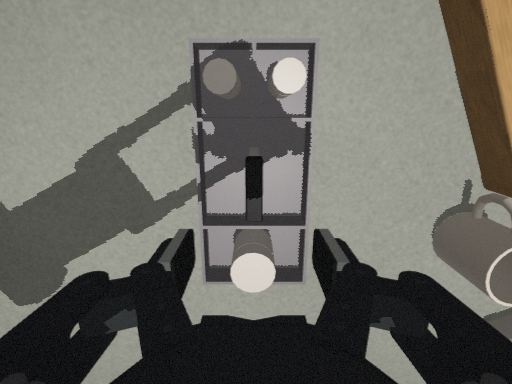

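Everything stands in place: bottles at (289,76) and (220,76), the jar at (253,273), and the handle at (246–263,156–222), matching prediction. I'll grip the handle.

Emit:
jog_arm(deltas=[0,0,0,0,0,-40,0.75,0,0,0,0,0,-80,0.75,0,0,0,0,0,-110,0.75,0,0,0,0,0,-127,0.75,0,0,0,0,0,-127,0.75,0,0,0,0,0,-127,0.5,0,0,0,0,0,-127,0.35,0,0,0,0,0,-127,0.25,0,0,0,0,0,-127,0.2,0,0,0,0,0,-127,0,0,0,0,0,0,-127,0,0,0,0,0,0,-127,0,0,0,0,0,0,-127,0,0,0,0,0,0,-127,0], grip_force=90)

```text
clock: 20.65
position: [0.5516, 0.1525, 0.0836]
ee_rot: [0.0, 0.847, 0.532, 0.001]
contact_force: [-2.1, 0.5, 6.7]
width: 0.0145
gripper_force: 88.1
```

Emit:
jog_arm(deltas=[0,0,0,0,0,1,0,0,0,0,0,0,3,0,0,0,0,0,0,7,0,0,0,0,0,0,13,0,0,0,0,0,0,20,0,0,0,0,0,0,28,0,0,0,0,0,0,37,0,0,0,0,0,0,46,0,0,0,0,0,0,55,0,0,0,0,0,0,64,0,0,0,0,0,0,73,0,0,0,0,0,0,81,0,0,0,0,0,0,88,0,0,0,0,0,0,94,0,0,0,0,0,0,98,0,0,0,0,0,0,101,0,0,0,0,0,0,103,0,0,0,0,0,0,104,0,0,0,0,0,0,104,0,0,0,0,0,0,104,0])

```text
clock: 22.65
position: [0.5511, 0.1523, 0.1861]
ee_rot: [-0.0, 0.847, 0.532, -0.0]
contact_force: [0.6, -0.1, -6.0]
width: 0.0144
gripper_force: 87.9
```

Emit:
jog_arm(deltas=[0,0,0,0,0,0,0,0,0,0,0,0,0,0,0,0,0,0,0,0,0,0,0,0,0,0,0,0,0,0,0,0,0,0,0])

```text
clock: 23.15
position: [0.5513, 0.1523, 0.1863]
ee_rot: [0.0, 0.847, 0.532, 0.0]
contact_force: [0.4, 0.5, -5.9]
width: 0.0143
gripper_force: 87.9
```

```bash
python3 - <<'E'
from h import *
s=manip.get_state();print(s['position'],s['contact_force'],s['moment'],abs(s['qd']).max())
im=snap('scene','s6.png');cv2.imwrite('pics/s6b.png',cv2.resize(im[60:260,110:410],(800,533),interpolation=cv2.INTER_CUBIC))
E
```

```text
[0.55128271 0.15234288 0.18632451] [ 0.40389959  0.46776333 -5.91598986] [-0.00147966 -0.01136979  0.03499975] 0.0017346333263996152
```

View pics/s6b.png

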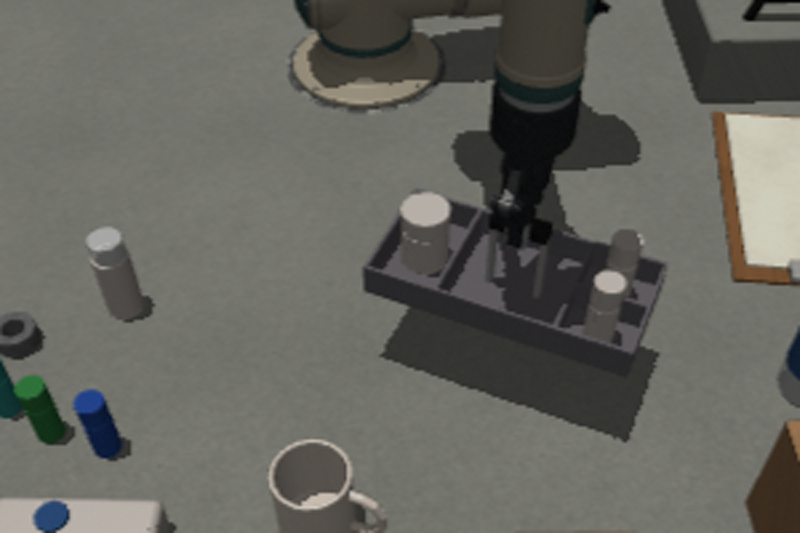

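The caddy is off the table and level with all three items upright, and the measured moment is near zero.

```bash
python3 -c "
from rig import manip
print(manip.sign_off())"
```

```text
the job is handed in; nothing more can be done
None
```

I loaded the caddy with one bottle in each cell and the jar in the open bay, lifted it about 10 cm, and handed the job in with the gripper still holding it steady and level; no verdict was shown.

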